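Slide a paint case up the drop-front ramp into a stock tray

TASK

Put the flat metal paint case away in the blue stock tray: fold the tray's front flap all the way down so that it makes a ramp, slide the case up the ramp and over the sill until it sits flat and square, fully home against the tray's back wall, then swing the flap fully shut again (the lever on its side works it). The case is heavy, so slide it, do not lift or tip it, and leave the bottle, the can and the tape roll where they stand.

Things in the scene. Friction and masses are not known exactly. Their poses are not given: they have to be found in the camera images.
- tray: Fixed blue plastic tray, open on top. Origin: on the counter (z = 0) below the middle of the front flap's hinge line; +x horizontal, into the tray (loading direction), y along the hinge line, z up. Solid deck 26 mm high, x 0 to 140 mm, y -75 to 75 mm between 6 mm side walls (tops at z = 60 mm). Turned so that one loads it roughly from the robot's right to its left.
- back_wall (a point): Middle of the lower edge of the back wall's inner face, on the deck: tray x = 140, y = 0, z = 26 mm. The back wall is 6 mm thick, its top at z = 71 mm. A case that is home touches it, its centre 55 mm short of it.
- flap (a joint): Front flap angle, rad: 0 = upright, shut; grows as its top swings out (tray -x) and down; 1.81 = fully down, a 14 degree ramp, flush with counter and deck. 110 mm from hinge to edge, 162 wide, 4 thick. Inner face passes through the hinge line (along tray y at x = 0, z = 26 mm). Starts shut or a little ajar. Hinge friction 0.12 N m holds it where it is left.
- flap_edge (a point): Middle of the flap's free edge on its inner face, 110 mm from the hinge. At angle q it lies in the tray frame at x = -0.110 sin q, z = 0.026 + 0.110 cos q.
- lever_bar (a point): Middle of the steel bar of the flap's side lever, outside the tray's -y wall: along tray y, 12 mm thick, y -86 to -136 mm (this point -115). On a 90 mm arm fixed to the flap at a right angle: at flap angle q it is at tray x = 0.090 cos q, z = 0.026 + 0.090 sin q. Flap down: arm stands up; pushing the bar to tray +x and down until the arm is level shuts the flap.
- case: Loose flat square metal paint case, 110 x 110 x 40 mm, 0.3 to 0.65 kg, lying flat on the counter in front of the flap's side of the tray; too wide for the gripper. Origin: centre of its underside; x and y along its sides, z up.
- ink_bottle: Bystander: brown ink bottle with white cap, 46 mm across, 95 mm tall, standing; origin at the centre of its underside.
- tin_can: Bystander: open steel can, 68 mm across, 85 mm tall, standing; origin at the centre of its underside.
- tape_roll: Bystander: roll of paper tape lying flat, 92 mm across, 25 mm tall; origin at the centre of its underside.
Mind the look-alikes: they are no part of the job. Of the things that look like the case, the smaller one is meant.

How it is judged (in metres and radians):
On the way, in this order (a step that is already met when the one before it is completed fails the run):
1. the flap is folded all the way down (value of joint flap above 1.72 rad), for 0.2 s.
2. the middle of the case has passed over the sill at the top of the ramp, with the flap down (x of case in the frame of tray above 0.005 m and height (world z) of case above 0.02 m and value of joint flap above 1.65 rad).
3. the case is home against the back wall (x of case in the frame of tray above 0.075 m and angle between case's own z axis and vertical below 0.08 rad), for 0.2 s.
4. the flap is shut (value of joint flap below 0.1 rad), for 0.2 s.
At the end, for the whole second after the job is handed in: The case lies flat and at rest on the tray's deck between the side walls, its leading side within about 10 mm of the back wall and square to it within 0.15 rad; the flap is upright within 0.1 rad; bottle, can and tape roll are within 30 mm of where they started (all of step 3 and y of case in the frame of tray between -0.03 and 0.03 m and z of case in the frame of tray between 0.022 and 0.032 m and (angle between the x axis of case and the x axis of tray, either way round below 0.15 rad or angle between the y axis of case and the x axis of tray, either way round below 0.15 rad) and linear speed of case below 0.01 m/s and value of joint flap below 0.1 rad and distance of each of ink_bottle, tin_can, tape_roll from where it was at the start of the episode below 0.03 m); the robot touches nothing.
It fails at once if the case is lifted more than about 30 mm above the deck (height (world z) of case above 0.056 m).
It fails at once if the case is tipped by more than 0.6 rad (angle between case's own z axis and vertical above 0.6 rad).
It fails at once if a bystander is pushed more than 30 mm or knocked over (distance of any of ink_bottle, tin_can, tape_roll from where it was at the start of the episode above 0.03 m or angle between any of ink_bottle, tin_can, tape_roll's own z axis and vertical above 0.5 rad).
It also fails if it takes over 72 s, if anything falls off the work surface, if the arm or the gripper's body presses on something with over 40 N, if the wrist force passes 120 N, or if a joint passes its speed limit or range.

ROBOT

A 6-joint arm with a two-finger parallel gripper is mounted at the origin on the work surface. World frame = base frame: x ahead of the robot, y to its left, z up, the work surface at z = 0. Lengths are in m, angles in degrees, forces in N, time in s.
With the tool pointing down it reaches from about 0.325 to 0.85 m from the base axis. Payload 4.4 kg.
Tool frame: the origin (TCP) lies midway between the tips of the shut fingers; the grasp point (between the pads) lies r.grip_depth behind it (r.grip_depth is the distance from the TCP to the grasp point, in m); z points along the fingers, y is the direction in which the jaws open and shut (so a half turn about z gives the same grasp; the last joint's range is limited). The gripper opens to 94 mm and grips with 3 to 60 N. Pads are 16 mm wide; open, the fingers measure 119 mm over their backs; the gripper's body (75 mm by 177 mm) begins 78 mm behind the grasp point.
Start: joints at [-8.623, 11.837, 88.321, -0, 79.842, -8.623], TCP at [0.575, -0, 0.205] pointing down, gripper open.
Joint ranges: [-156.59, 156.59], [-49.26, 127.26], [12.9, 141.05], [-63.56, 243.56], [4.71, 150.69], [-161.64, 161.64]. Speed limits (degrees/s): [159.86, 159.86, 180, 180, 180, 180].

INTERFACE

Orientations are given as [roll, pitch, yaw] about the fixed x, y, z axes, in that order (R = Rz(yaw) Ry(pitch) Rx(roll)).
In Python, from plant import sensors, read_camera, camera_model, r gives the robot as it stands.
- The arm moves only by the tool move_arm, never from a script. Its argument "targets" is one flat list of numbers, 5 for each row, row after row: the finger opening in m, from 0 to 0.094, then the shift along the tool's x, y, z in m, then the turn about the tool's z in degrees. In form: [fingers, tx, ty, tz, spin, fingers, tx, ty, tz, spin, ...]. A call has 1 to 10 rows; each row shifts and turns the commanded pose from where the row before left it, along the tool's axes as they then stand; what a row does not reach is not made up. A row lasts 1/8 s, in which the tool goes at most 62.5 mm and 10.7 degrees, less where a joint would pass 70% of its speed; a pose out of reach is approached as far as the arm can. A call is refused whole if a number of a shift passes 0.0625 or a number of a turn 10.7, either way. A call with a gripper value outside its range is refused whole. The fingers move at their own pace and stop on an object; "newtons" is the grip in N (left out, the last holds). Time passes only in rows, so rows that do not move let the fingers close. It gives the time, the measured TCP pose, the force and the opening at its end, in the units of the state.
- sensors.get_state(): the state, without advancing time (a new reading comes with each control period).
- read_camera(name): name is "scene" or "side" or "wrist"; returns the picture (420x560x3 uint8, red, green, blue); there is no depth.
- camera_model(name): a dict with "fx", "fy", "cx", "cy" (pixels), "world_from_camera" (4x4, takes a point from camera to world coordinates); the wrist camera has in their place "mount" (4x4, takes a point from camera to tool coordinates, whose origin is the TCP and whose axes are the flange's). Camera axes: x right, y up, looking along -z (the intrinsics and any distortion apply to the point x, -y, -z); pixel columns grow to the right and rows downward; lengths in m; the calibration is good to about 2 mm. A picture is of the moment at which its call begins: read the wrist's pose just before it. camera_model takes no time and is no camera call.
- r.job_done(): hands the job in, once; it reports no verdict.
The state is a dict: "clock": time; "joint_positions": joint angles; "dq": joint speeds; "joint_torque": joint torques, N m; "ee_pos": TCP position; "ee_rot": TCP orientation; "wrist_force": force on the tool from outside, world axes, zero at the start; "torque": the same for the moment, N m; "width": opening from 0.0 (shut) to 1.0 (fully open).
Only numpy, scipy, OpenCV 4.12 (cv2) and the standard library are available. Lean on these libraries where they do the work, as an engineer would, in place of code of your own. Each camera call takes 0.05 s, during which the arm holds its last target.

## Working session

There is one attempt and no reset: what is moved stays moved. The work goes in short steps, Python scripts to look and compute and a tool call to move; the robot and the scene stay as the last step left them, time stands still between calls to the robot, and variables do not carry over. Pictures are saved under pics/ and viewed, and the job is handed in when it is done.

Besides the shell and the picture viewer there is one more tool, called after ">>>" by a JSON object that holds its "api" and its "payload". move_arm: Moves the arm, as the interface text tells. Its arguments: {"type":"object","properties":{"targets":{"type":"array"},"newtons":{"type":"number"}},"required":["targets"]}

```bash
mkdir -p pics; ls; python3 - <<'E'
from plant import sensors, read_camera, camera_model, r
import cv2
print(sensors.get_state()); print(r.grip_depth)
for n in ("scene","side","wrist"):
    cv2.imwrite(f"pics/{n}0.png",cv2.cvtColor(read_camera(n),cv2.COLOR_RGB2BGR))
    print(n,camera_model(n))
E
```

```text
pics
{'clock': 0.0, 'joint_positions': array([-8.62298656e+00,  1.18859938e+01,  8.84028739e+01, -9.03058857e-04,
        7.98408280e+01, -8.62343804e+00]), 'dq': array([-0.04875901,  0.08522748, -0.03978972, -0.01970685,  0.0627551 ,
        0.00304829]), 'joint_torque': array([-8.39226868e-05, -3.70882022e+01, -2.81415099e+01,  6.96549774e-02,
        3.60915181e-02, -1.71865345e-04]), 'ee_pos': array([5.74205541e-01, 1.04081254e-04, 2.04289457e-01]), 'ee_rot': array([-1.79871637e+02, -1.85680468e-02,  9.00005910e+01]), 'wrist_force': array([ 0.20618337,  0.45276413, -0.24598712]), 'torque': array([0.01452977, 0.02001518, 0.04677541]), 'width': 0.9983362153302996}
0.0188
scene {'fx': 480.06881834216114, 'fy': 480.06881834216114, 'cx': 276.21892140527694, 'cy': 209.82051503406933, 'world_from_camera': array([[-0.44084267, -0.48898082,  0.75269881,  1.58120063],
       [ 0.89727755, -0.26200266,  0.35531338,  0.51985191],
       [ 0.02346766,  0.83201705,  0.55425346,  0.87383743],
       [ 0.        ,  0.        ,  0.        ,  1.        ]])}
side {'fx': 520.2279773354502, 'fy': 520.2279773354502, 'cx': 281.09955680588433, 'cy': 204.2724213659273, 'world_from_camera': array([[-0.90464851,  0.2156423 , -0.36757239, -0.00130385],
       [-0.42615083, -0.45258127,  0.78330433,  1.12311261],
       [ 0.00255717,  0.86525638,  0.50132311,  0.82141615],
       [ 0.        ,  0.        ,  0.        ,  1.        ]])}
wrist {'fx': 330.1448196638889, 'fy': 330.1448196638889, 'cx': 277.50923806650076, 'cy': 211.58435316680837, 'mount': array([[ 2.96632001e-04,  9.58425815e-01,  2.85341669e-01,
         8.29042745e-02],
       [ 9.99999954e-01, -2.99996583e-04, -3.19179374e-05,
        -1.14188425e-04],
       [ 5.50105508e-05,  2.85341666e-01, -9.58425861e-01,
        -1.79032743e-01],
       [ 0.00000000e+00,  0.00000000e+00,  0.00000000e+00,
         1.00000000e+00]])}
```

View pics/scene0.png

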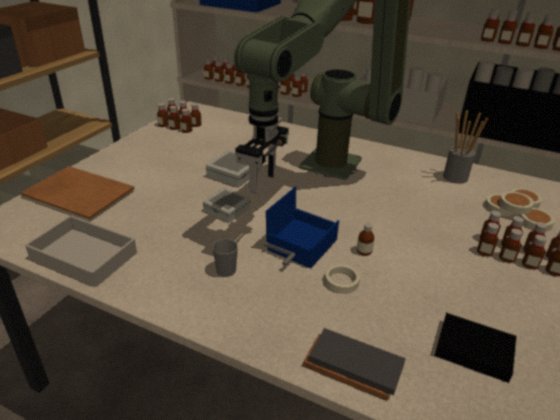

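View pics/side0.png

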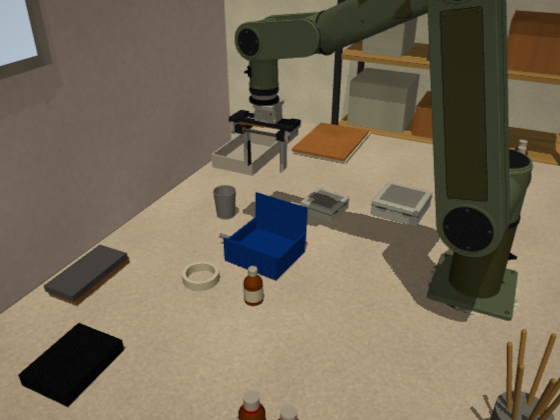

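View pics/wrist0.png

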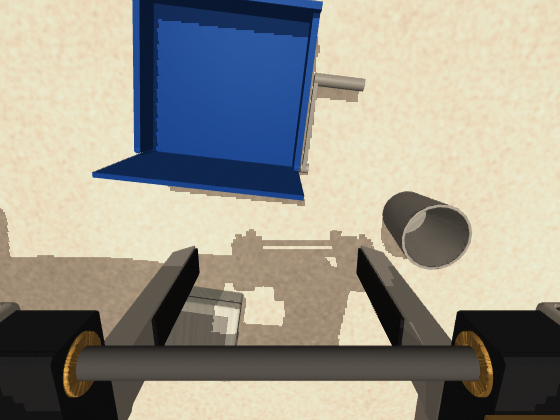

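The scene view shows the tray at (302,233) with its flap up on the left and the lever at (290,255). The can is at (225,258), the bottle at (366,240) and the tape at (342,279).

Possible cases: grey items at (228,204) and (232,167), and a grey open box at (80,247). I also see a dark slab at (355,360) and a black slab at (477,345). I'll crop in closer.

```bash
cat > h.py <<'E'
import numpy as np, cv2
from plant import sensors, read_camera, camera_model, r
from scipy.spatial.transform import Rotation as R
def ray(name,u,v,st=None):
    m=camera_model(name)
    d=np.array([(u-m["cx"])/m["fx"],-(v-m["cy"])/m["fy"],-1.])
    if name=="wrist":
        T=np.eye(4);T[:3,:3]=R.from_euler("xyz",st["ee_rot"],degrees=True).as_matrix();T[:3,3]=st["ee_pos"]
        T=T@m["mount"]
    else: T=m["world_from_camera"]
    return T[:3,3],T[:3,:3]@d
def atz(name,u,v,z=0,st=None):
    o,d=ray(name,u,v,st); return o+d*(z-o[2])/d[2]
def proj(name,p,st=None):
    m=camera_model(name)
    if name=="wrist":
        T=np.eye(4);T[:3,:3]=R.from_euler("xyz",st["ee_rot"],degrees=True).as_matrix();T[:3,3]=st["ee_pos"];T=T@m["mount"]
    else: T=m["world_from_camera"]
    c=np.linalg.inv(T)@np.append(p,1); return np.array([m["cx"]+m["fx"]*c[0]/-c[2], m["cy"]-m["fy"]*c[1]/-c[2]])
def crop(src,out,x0,y0,x1,y1,k):
    im=cv2.imread(src)[y0:y1,x0:x1]
    cv2.imwrite(out,cv2.resize(im,None,fx=k,fy=k,interpolation=cv2.INTER_CUBIC))
def snap(name,out):
    cv2.imwrite(out,cv2.cvtColor(read_camera(name),cv2.COLOR_RGB2BGR))
E
python3 - <<'E'
from h import *
crop("pics/scene0.png","pics/sc_crop.png",195,140,355,300,5) if 0 else crop("pics/scene0.png","pics/sc_crop.png",195,145,350,265,5)
crop("pics/side0.png","pics/si_crop.png",290,170,440,230,5)
crop("pics/side0.png","pics/si_crop2.png",205,180,325,285,5)
E
```

```text
(no output)
```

View pics/sc_crop.png

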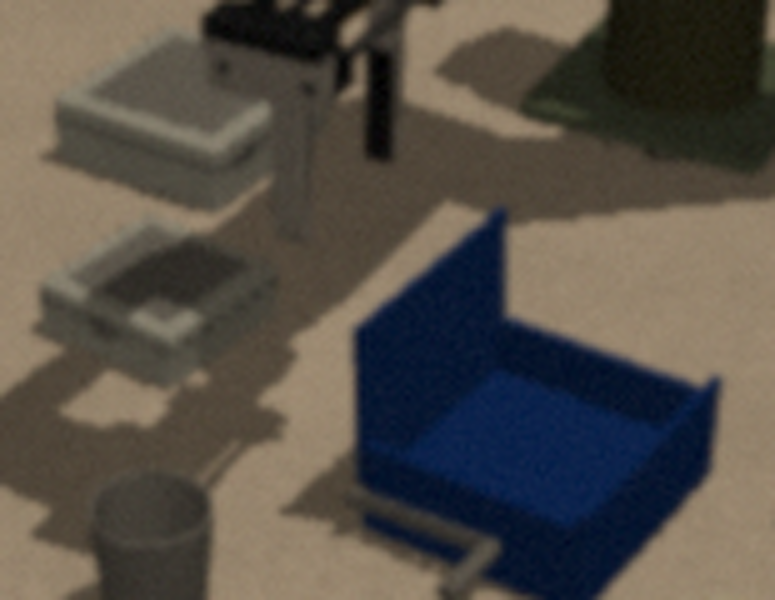

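View pics/si_crop.png

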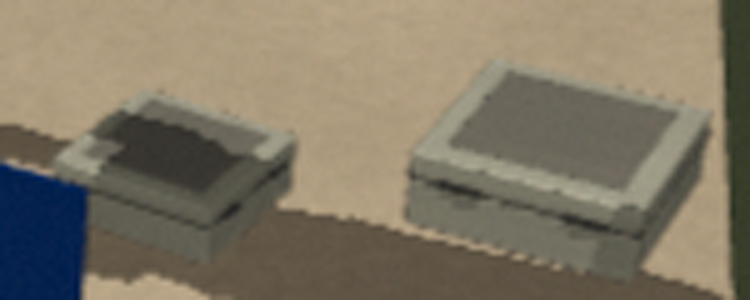

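View pics/si_crop2.png

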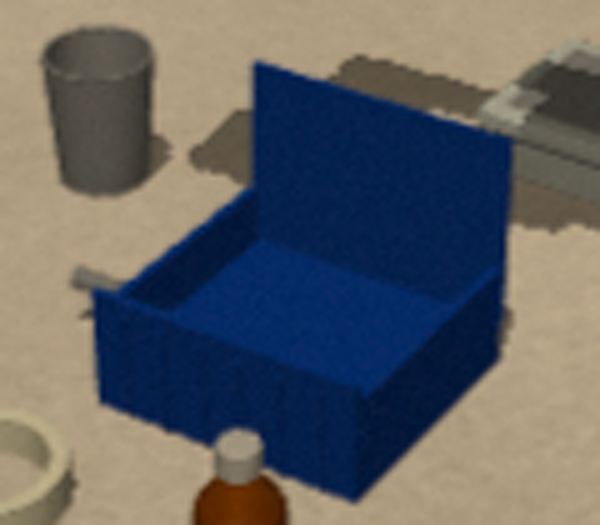

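```bash
python3 - <<'E'
from h import *
np.set_printoptions(precision=4,suppress=True)
S=lambda x,y,z:atz("scene",195+x/5-.4,145+y/5-.4,z)
D=lambda x,y,z:atz("side",205+x/5-.4,180+y/5-.4,z)
E_=lambda x,y,z:atz("side",290+x/5-.4,170+y/5-.4,z)
print("small scene");[print(S(*p,.04)) for p in [(40,293),(172,350),(275,272),(150,220)]]
print("small side");[print(E_(*p,.04)) for p in [(55,158),(138,92),(298,135),(212,222)]]; print(E_(208,263,0),S(165,387,0))
print("big side");[print(E_(*p,.04)) for p in [(408,158),(495,60),(712,112),(640,222)]]
print("tray side top", D(95,290,.071),D(360,390,.071)); print("bottom",D(100,403,0),D(355,500,0),D(498,360,0))
print("front wall top", D(495,268,.06))
print("flap top side",D(255,62,.136),D(512,140,.136)," scene",S(357,330,.136),S(503,210,.136))
print("scene tray",S(718,380,.071))
st=dict(ee_pos=np.array([.5742,.0001,.2043]),ee_rot=np.array([-179.87,-.0186,90.0]))
W=lambda u,v,z:atz("wrist",u,v,z,st)
print("wrist flap top",W(93,174,.13),W(304,198,.13)); print("hinge ends",W(155,152,.026),W(296,168,.026))
print("bar",W(318,80,.03),W(364,85,.03)); print("can", W(426,237,.085)); print("back deck",W(158,20,.026),W(306,38,.026))
print("small corner",W(243,295,.04))
for nm,u,v,z in [("scene",366,253,0),("scene",225,272,0),("scene",342,286,0),("scene",225,245,.085),("scene",342,275,.025),("scene",367,229,.095)]: print(nm,u,v,atz(nm,u,v,z))
print("can side",atz("side",225,188,.085),"tape",atz("side",201,271,.025),"bottle",atz("side",253,269,.095))
E
```

```text
small scene
[ 0.5254 -0.2379  0.04  ]
[ 0.5412 -0.1311  0.04  ]
[ 0.4329 -0.1185  0.04  ]
[ 0.4156 -0.2232  0.04  ]
small side
[ 0.5262 -0.14    0.04  ]
[ 0.5122 -0.2401  0.04  ]
[ 0.4026 -0.2305  0.04  ]
[ 0.4142 -0.1104  0.04  ]
[ 0.4211 -0.1282  0.    ] [ 0.529 -0.145  0.   ]
big side
[ 0.3331 -0.2321  0.04  ]
[ 0.3194 -0.3805  0.04  ]
[ 0.1781 -0.3702  0.04  ]
[ 0.1895 -0.2175  0.04  ]
tray side top [0.61   0.1704 0.071 ] [0.448  0.1906 0.071 ]
bottom [0.6102 0.1722 0.    ] [ 0.4521  0.1881 -0.    ] [0.4346 0.0451 0.    ]
front wall top [0.4373 0.0467 0.06  ]
flap top side [0.5929 0.0216 0.136 ] [0.4331 0.0388 0.136 ]  scene [0.596  0.0236 0.136 ] [0.4397 0.0417 0.136 ]
scene tray [0.4561 0.1908 0.071 ]
wrist flap top [0.4308 0.0379 0.13  ] [0.5949 0.0188 0.13  ]
hinge ends [0.4423 0.0432 0.026 ] [0.5938 0.0261 0.026 ]
bar [0.6141 0.1149 0.03  ] [0.6603 0.1103 0.03  ]
can [ 0.717  -0.0312  0.085 ]
back deck [0.4585 0.1692 0.026 ] [0.6015 0.1535 0.026 ]
small corner [ 0.5333 -0.1213  0.04  ]
scene 366 253 [ 0.4745  0.2905 -0.    ]
scene 225 272 [ 0.7365 -0.0286  0.    ]
scene 342 286 [0.6403 0.2758 0.    ]
scene 225 245 [ 0.7258 -0.0316  0.085 ]
scene 342 275 [0.6266 0.2683 0.025 ]
scene 367 229 [0.4905 0.2859 0.095 ]
can side [ 0.731  -0.0431  0.085 ] tape [0.6216 0.2657 0.025 ] bottle [0.4633 0.2836 0.095 ]
```

The case to use is the small one at (228,204), about 109 mm wide. The one at (232,167) is about 145 mm and is a decoy. The tray hinge is near (0.516, 0.035) with yaw about 83.7°. I'll align the tool with the tray and go in behind the flap.

>>> {"api": "move_arm", "payload": {"targets": [0, 0, 0, 0, 6.3, 0, 0.03, -0.04, 0, 0, 0, 0.03, -0.04, 0, 0, 0, 0, 0, -0.0, 0, 0, 0, 0, 0, 0]}}

```text
clock: 0.78
ee_pos: [0.5025, 0.0682, 0.2056]
ee_rot: [180.0, 0.0, 83.7]
wrist_force: [-0.4, 0.0, -0.1]
width: 0.504
```

```bash
python3 - <<'E'
from h import *
print(sensors.get_state()["ee_pos"],sensors.get_state()["ee_rot"],sensors.get_state()["clock"])
snap("wrist","pics/w1.png")
E
```

```text
[0.50246114 0.06824033 0.2055846 ] [1.79952311e+02 2.04418174e-02 8.37258375e+01] 0.775
```

View pics/w1.png

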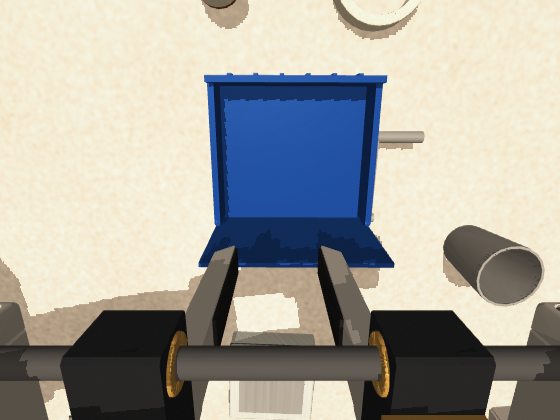

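The wrist view shows the tray square to the image. The back-wall top edge runs (205,78) to (387,78), the hinge line is at row 218, and the flap edge runs (200,266) to (393,266). The case top is at (272,360). I'll check these numbers.

```bash
python3 - <<'E'
from h import *
np.set_printoptions(precision=4,suppress=True)
st=dict(ee_pos=np.array([.50246,.06824,.2056]),ee_rot=np.array([179.95,.02,83.73]))
W=lambda u,v,z:atz("wrist",u,v,z,st)
def tf(p,o=np.array([.516,.035]),a=np.radians(83.7)):
    d=p[:2]-o;return np.array([d@[np.cos(a),np.sin(a)],d@[-np.sin(a),np.cos(a)],p[2]])
for n,u,v,z in [("backtopL",205,76,.071),("backtopR",387,76,.071),("backdeckL",224,98,.026),("bdR",366,98,.026),("hingeL",217,218,.026),("hingeR",364,218,.026),("flapL",200,266,.135),("flapR",393,266,.135),("bar",378,136,.03),("bar end",424,136,.03),("caseL",231,334,.04),("caseR",313,334,.04)]:
    p=W(u,v,z);print(n,p,tf(p))
print(proj("wrist",np.array([.516,.035,.026]),st))
E
```

```text
backtopL [0.4514 0.1889 0.071 ] [0.1459 0.0811 0.071 ]
backtopR [0.6111 0.1714 0.071 ] [ 0.1461 -0.0796  0.071 ]
backdeckL [0.4586 0.1715 0.026 ] [0.1294 0.0721 0.026 ]
bdR [0.6037 0.1556 0.026 ] [ 0.1295 -0.0739  0.026 ]
hingeL [0.4306 0.0444 0.026 ] [-0.0001  0.0859  0.026 ]
hingeR [0.5972 0.0261 0.026 ] [ 0.     -0.0817  0.026 ]
flapL [0.4344 0.0369 0.135 ] [-0.007   0.0813  0.135 ]
flapR [0.5936 0.0194 0.135 ] [-0.007  -0.0788  0.135 ]
bar [0.6139 0.1164 0.03  ] [ 0.0916 -0.0884  0.03  ]
bar end [0.6619 0.1111 0.03  ] [ 0.0917 -0.1367  0.03  ]
caseL [ 0.4268 -0.1007  0.04  ] [-0.1447  0.0738  0.04  ]
caseR [ 0.5266 -0.1117  0.04  ] [-0.1446 -0.0266  0.04  ]
[292.3956 217.9893]
```

>>> {"api": "move_arm", "payload": {"targets": [0, 0, 0, 0.05, 0, 0, 0, 0, 0.05, 0, 0, -0.0255, 0, 0.001, 0, 0, -0.0236, 0, 0.002, 0, 0, -0.0216, 0, 0.0104, 0, 0, -0.0175, 0, 0.0163, 0, 0, -0.0119, 0, 0.0207, 0, 0, -0.0052, 0, 0.0233, 0]}}

```text
clock: 1.82
ee_pos: [0.4914, -0.038, 0.0309]
ee_rot: [179.9, 0.0, 83.6]
wrist_force: [0.4, -0.2, 0.8]
width: 0.005
```

>>> {"api": "move_arm", "payload": {"targets": [0, 0, 0, 0.01, 0, 0, 0.002, 0, 0.01, 0, 0, 0, 0, 0.003, 0, 0, 0, 0, 0, 0]}}

```text
clock: 2.33
ee_pos: [0.491, -0.0344, 0.0098]
ee_rot: [-180.0, 0.0, 83.8]
wrist_force: [-3.1, -2.0, 7.6]
width: 0.007
```

```bash
python3 - <<'E'
from h import *
snap("side","pics/s2.png");crop("pics/s2.png","pics/s2c.png",190,160,390,300,4)
E
```

```text
(no output)
```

View pics/s2c.png

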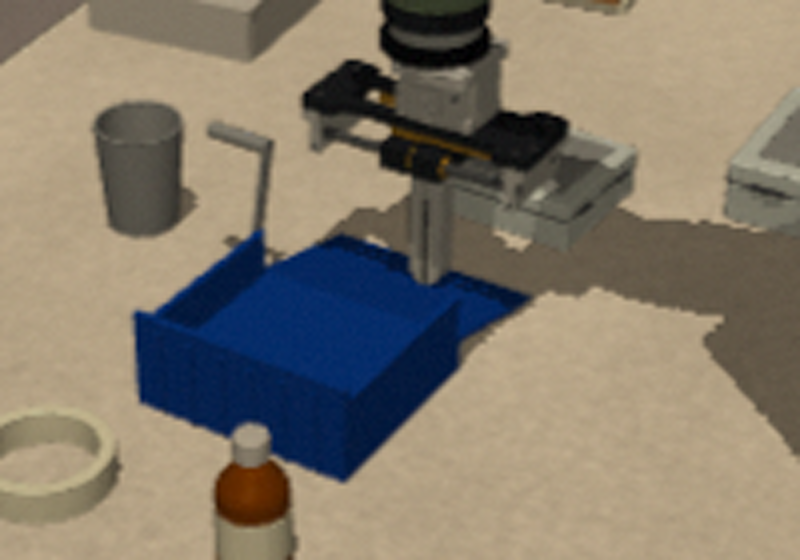

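The flap lies fully down and the lever arm stands up at (262,190). The tip height of 9.8 mm matches a 14° ramp. I'll rise and look at the case from above.

>>> {"api": "move_arm", "payload": {"targets": [0, 0, 0, 0, 0, 0, 0, 0, 0, 0, 0, 0, 0, -0.06, 0, 0, 0, 0, -0.06, 0, 0, -0.055, 0, -0.06, 0, 0, -0.055, 0, -0.02, 0, 0, -0.06, 0, 0, 0, 0, -0.06, 0, 0, 0, 0, 0, 0, 0, 0, 0, 0, 0, 0, 0]}}

```text
clock: 3.62
ee_pos: [0.4669, -0.2496, 0.1947]
ee_rot: [-180.0, -0.0, 83.7]
wrist_force: [0.0, -0.3, -0.7]
width: 0.003
```

```bash
python3 - <<'E'
from h import *
s=sensors.get_state();print(s["ee_pos"],s["ee_rot"])
snap("wrist","pics/w3.png")
E
```

```text
[ 0.46694833 -0.24964035  0.19472991] [-1.79998368e+02 -4.77097582e-02  8.36855576e+01]
```

View pics/w3.png

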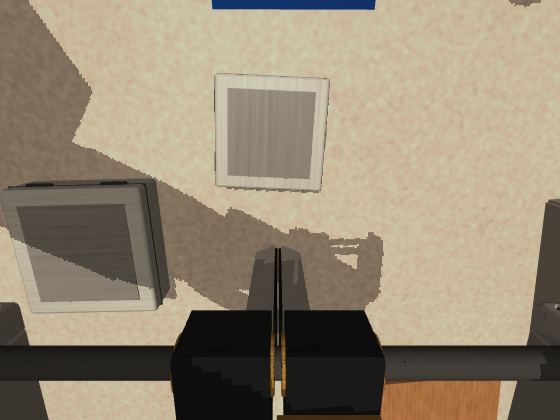

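The case is seen from above with top corners (216,73), (329,78), (321,190), (216,184). The flap edge runs (213,9) to (375,9), and the bigger decoy is at (80,245).

```bash
cat >> h.py <<'E'
def tf(p,o=np.array([.516,.035]),a=np.radians(83.7)):
    p=np.asarray(p,float);d=p[:2]-o;return np.array([d@[np.cos(a),np.sin(a)],d@[-np.sin(a),np.cos(a)],p[2]])
np.set_printoptions(precision=4,suppress=True)
E
python3 - <<'E'
from h import *
s=sensors.get_state();print("tcp",tf(s["ee_pos"]))
P=[tf(atz("wrist",u,v,.04,s)) for u,v in [(216,73),(329,78),(321,190),(216,184)]]
print(np.array(P),np.mean(P,0))
for i in range(4):
    d=P[(i+1)%4]-P[i];print(np.linalg.norm(d),np.degrees(np.arctan2(d[1],d[0])))
for u in(213,375): print(tf(atz("wrist",u,9,0,s)))
E
```

```text
tcp [-0.2877  0.0175  0.1947]
[[-0.1685  0.0754  0.04  ]
 [-0.1727 -0.0307  0.04  ]
 [-0.2806 -0.0274  0.04  ]
 [-0.2745  0.0809  0.04  ]] [-0.2241  0.0245  0.04  ]
0.10625301623984475 -92.282287156509
0.10795748108182002 178.2241698423046
0.10847844281724937 86.740048738076
0.10610976240825859 -2.9601635594552165
[-0.1048  0.0823  0.    ]
[-0.1046 -0.0796  0.    ]
```

>>> {"api": "move_arm", "payload": {"targets": [0, 0.032, -0.044, 0, 0, 0, 0.032, -0.0435, 0, 0, 0, 0, 0, 0.06, 0, 0, 0, 0, 0.06, 0, 0, 0, 0, 0.055, 0, 0, 0, 0, 0, 0]}}

```text
clock: 4.42
ee_pos: [0.3829, -0.1724, 0.0162]
ee_rot: [-179.4, -0.3, 83.9]
wrist_force: [0.0, -0.4, 0.4]
width: 0.006
```

>>> {"api": "move_arm", "payload": {"targets": [0, 0, 0.01, 0, 0, 0, 0, 0.01, 0, 0, 0, 0, 0.008, 0, 0, 0, 0, 0.008, 0, 0, 0, 0, 0.002, 0, 0, 0, 0, 0, 0, 0]}}

```text
clock: 5.18
ee_pos: [0.4251, -0.1817, 0.0212]
ee_rot: [-180.0, 0.1, 83.7]
wrist_force: [-6.3, 0.4, 5.5]
width: 0.004
```

```bash
python3 - <<'E'
from h import *
s=sensors.get_state();print("tcp",tf(s["ee_pos"]))
snap("wrist","pics/w4.png")
E
```

```text
tcp [-0.2254  0.0665  0.0212]
```

View pics/w4.png

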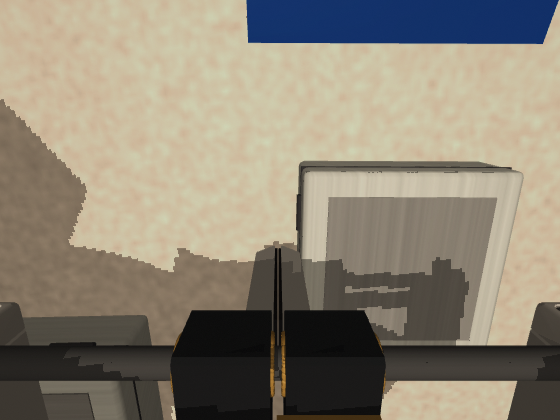

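The finger tip is against the case's left side. The front top corners are at (302,168) and (523,171), and the flap edge is at row 42.

```bash
python3 - <<'E'
from h import *
s=sensors.get_state()
for u,v,z in[(302,167,.04),(523,171,.04),(248,42,0),(544,42,0)]: print(tf(atz("wrist",u,v,z,s)))
E
```

```text
[-0.1676  0.0547  0.04  ]
[-0.1694 -0.0533  0.04  ]
[-0.1051  0.0828  0.    ]
[-0.1049 -0.0796  0.    ]
```

>>> {"api": "move_arm", "payload": {"targets": [0, 0, -0.02, 0, 0, 0, 0, 0, -0.06, 0, 0.094, -0.05, 0.03, 0, 0, 0.094, -0.035, 0.028, 0, 0, 0.094, 0, 0.027, 0, 0, 0.094, 0, 0, 0, 0, 0.094, 0, 0, 0, 0, 0.094, 0, 0, 0.035, 0, 0.094, 0, 0, 0.027, 0, 0.094, 0, 0, 0, 0]}}

```text
clock: 6.48
ee_pos: [0.4773, -0.2706, 0.0157]
ee_rot: [-179.7, -0.2, 83.7]
wrist_force: [0.3, 0.1, 0.7]
width: 0.821
```

```bash
python3 - <<'E'
from h import *
s=sensors.get_state();print("tcp",tf(s["ee_pos"]))
snap("wrist","pics/w5.png")
E
```

```text
tcp [-0.308   0.0049  0.0157]
```

View pics/w5.png

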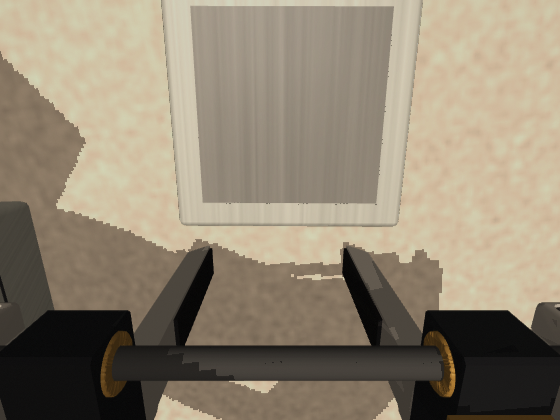

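>>> {"api": "move_arm", "payload": {"targets": [0.094, 0, 0.004, 0, 0, 0.094, 0.01, 0, 0, 0, 0.094, 0.01, 0, 0, 0, 0.094, 0.01, 0, 0, 0, 0.094, 0.014, 0, -0.001, 0, 0.094, 0.014, 0, -0.001, 0, 0.094, 0.014, 0, -0.001, 0, 0.094, 0.014, 0, -0.001, 0, 0.094, 0.014, 0, -0.001, 0, 0.094, 0.0, 0, 0, 0]}}

```text
clock: 7.78
ee_pos: [0.4951, -0.172, 0.023]
ee_rot: [-180.0, -0.1, 83.8]
wrist_force: [0.3, -0.1, -0.4]
width: 1.0
```

```bash
python3 - <<'E'
from h import *
s=sensors.get_state();print("tcp",tf(s["ee_pos"]))
snap("wrist","pics/w6.png")
E
```

```text
tcp [-0.208 -0.002  0.023]
```

View pics/w6.png

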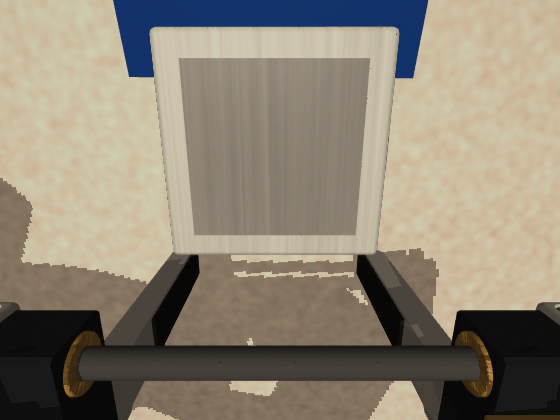

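Both fingers are on the rear face. The case is square at (275,140) and centred on the flap, and its front is reaching the ramp.

>>> {"api": "move_arm", "payload": {"targets": [0.094, 0.013, 0, -0.001, 0, 0.094, 0.013, 0, -0.001, 0, 0.094, 0.013, 0, -0.002, 0, 0.094, 0.013, 0, -0.002, 0, 0.094, 0.013, 0, -0.002, 0, 0.094, 0.013, 0, -0.002, 0, 0.094, 0.013, 0, -0.002, 0, 0.094, 0.013, 0, -0.002, 0, 0.094, 0, 0, 0, 0]}}

```text
clock: 8.95
ee_pos: [0.5063, -0.069, 0.0369]
ee_rot: [-180.0, -0.1, 83.8]
wrist_force: [-0.7, -2.5, -1.6]
width: 1.0
```

```bash
python3 - <<'E'
from h import *
s=sensors.get_state();print("tcp",tf(s["ee_pos"]))
snap("wrist","pics/w7.png");snap("side","pics/s7.png");crop("pics/s7.png","pics/s7c.png",190,160,390,300,4)
E
```

```text
tcp [-0.1044 -0.0018  0.0369]
```

View pics/w7.png

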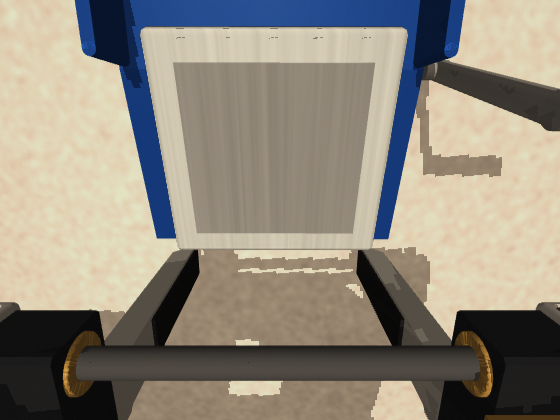

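View pics/s7c.png

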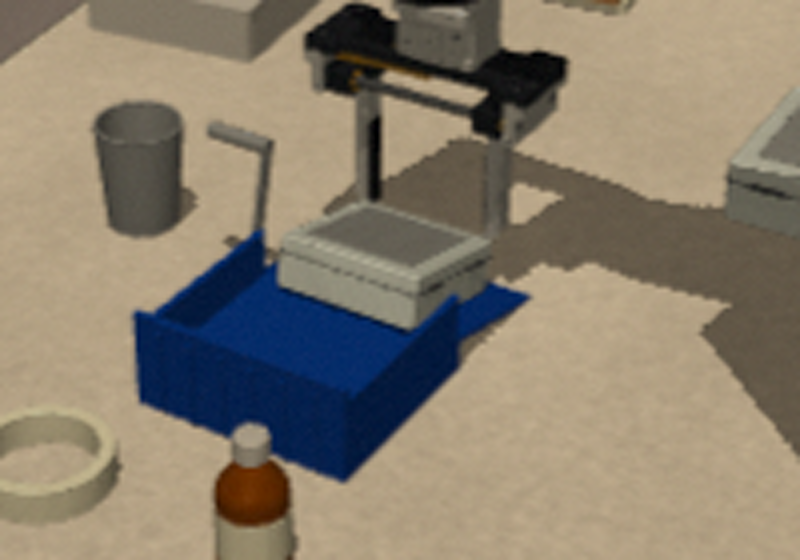

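The case is climbing the ramp square and centred. Continuing over the sill.

>>> {"api": "move_arm", "payload": {"targets": [0.094, 0.012, 0, -0.001, 0, 0.094, 0.012, 0, -0.001, 0, 0.094, 0.012, 0, -0.001, 0, 0.094, 0.012, 0, -0.001, 0, 0.094, 0.012, 0, -0.001, 0, 0.094, 0.012, 0, -0.001, 0, 0.094, 0.012, 0, -0.001, 0, 0.094, 0.012, 0, -0.001, 0, 0.094, 0.0, 0, 0, 0]}}

```text
clock: 10.18
ee_pos: [0.5203, 0.0233, 0.0475]
ee_rot: [179.6, 0.1, 83.6]
wrist_force: [1.3, -5.4, 4.2]
width: 1.002
```

```bash
python3 - <<'E'
from h import *
s=sensors.get_state();print("tcp",tf(s["ee_pos"]))
snap("wrist","pics/w8.png");snap("side","pics/s8.png");crop("pics/s8.png","pics/s8c.png",190,160,390,300,4)
E
```

```text
tcp [-0.0112 -0.0056  0.0475]
```

View pics/w8.png

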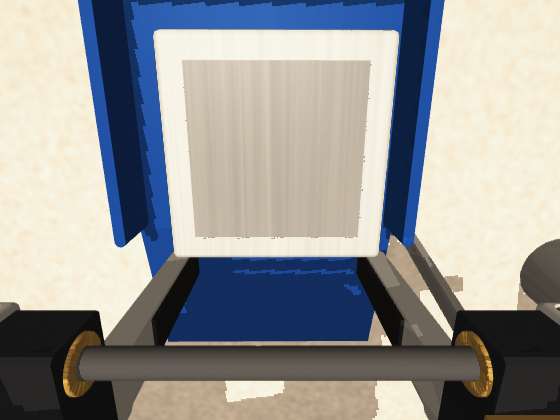

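View pics/s8c.png

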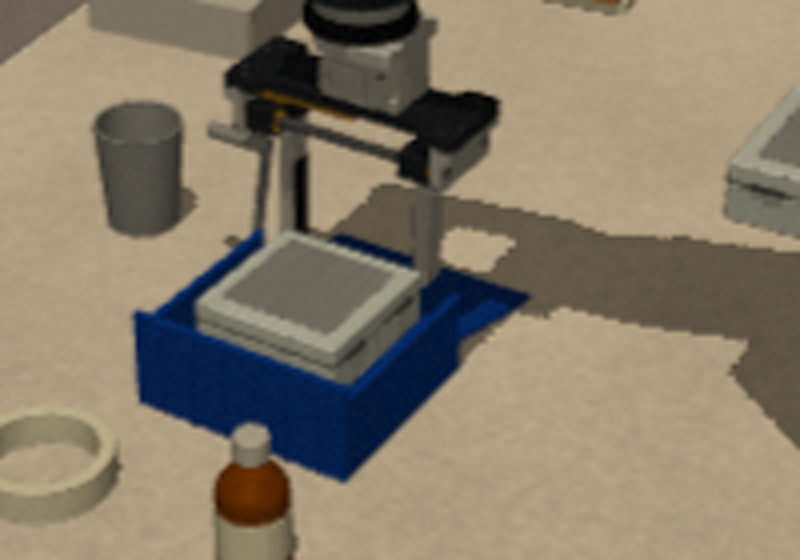

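The case is past the sill and flat, about 5 mm toward the lever side. Continuing with a small lateral correction.

>>> {"api": "move_arm", "payload": {"targets": [0.094, 0.008, -0.002, 0, 0, 0.094, 0.008, -0.002, 0, 0, 0.094, 0.008, -0.001, 0, 0, 0.094, 0.0, 0, 0, 0]}}

```text
clock: 10.78
ee_pos: [0.517, 0.0484, 0.0465]
ee_rot: [179.7, 0.1, 83.7]
wrist_force: [1.3, -4.4, 3.2]
width: 1.001
```

```bash
python3 - <<'E'
from h import *
s=sensors.get_state();print("tcp",tf(s["ee_pos"]),s["wrist_force"])
snap("wrist","pics/w9.png")
E
```

```text
tcp [0.0134 0.0005 0.0465] [ 1.2837 -4.4095  3.1647]
```

View pics/w9.png

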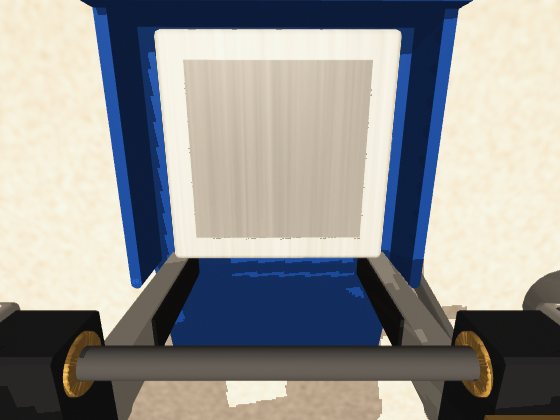

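The case is centred and square. Now the last stretch to the back wall, in small steps while watching the force.

>>> {"api": "move_arm", "payload": {"targets": [0.094, 0.004, 0, 0, 0, 0.094, 0.004, 0, 0, 0, 0.094, 0.002, 0, 0, 0, 0.094, 0.001, 0, 0, 0, 0.094, 0, 0, 0, 0]}}

```text
clock: 11.45
ee_pos: [0.517, 0.0572, 0.0462]
ee_rot: [179.9, 0.3, 83.7]
wrist_force: [-1.2, -12.1, 7.8]
width: 1.0
```

```bash
python3 - <<'E'
from h import *
s=sensors.get_state();print("tcp",tf(s["ee_pos"]),s["wrist_force"])
snap("wrist","pics/w10.png")
E
```

```text
tcp [0.0222 0.0015 0.0462] [ -1.2134 -12.0521   7.7829]
```

View pics/w10.png

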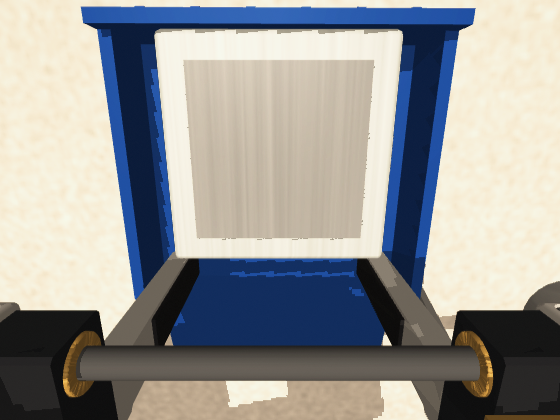

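The case is home: force rose from 4.4 N to 12 N at TCP x = 22.2 mm, where 22 was expected. I'll press once more, back off, rise and go behind the lever bar.

>>> {"api": "move_arm", "payload": {"targets": [0.094, 0.002, 0, 0, 0, 0.094, 0, 0, 0, 0, 0.094, -0.02, 0, 0, 0, 0.094, 0, 0, -0.05, 0, 0, 0, 0, -0.06, 0, 0, 0, 0, -0.044, 0, 0, -0.024, 0.057, 0, 0, 0, -0.025, 0.057, 0, 0, 0, 0, 0, 0, 0, 0, 0, 0, 0, 0]}}

```text
clock: 12.75
ee_pos: [0.6205, -0.0179, 0.1974]
ee_rot: [-179.8, -0.1, 83.7]
wrist_force: [-0.0, 0.6, -0.3]
width: 0.402
```

```bash
python3 - <<'E'
from h import *
s=sensors.get_state();print("tcp",tf(s["ee_pos"]),s["wrist_force"],s["width"])
snap("wrist","pics/w11.png")
print(proj("wrist",np.array([.63,.0025+.0,.113]),s))
E
```

```text
tcp [-0.0411 -0.1097  0.1974] [-0.0386  0.6438 -0.3046] 0.40178367599100295
[286.7297 191.9886]
```

View pics/w11.png

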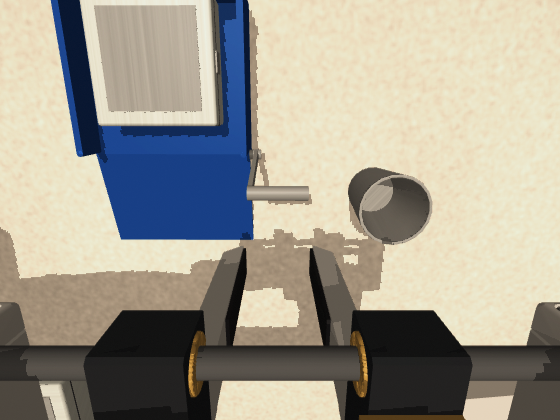

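>>> {"api": "move_arm", "payload": {"targets": [0, -0.008, 0, 0, 0, 0, 0, 0, 0, 0, 0, 0, 0, 0.05, 0, 0, 0, 0, 0.052, 0, 0, 0, 0, 0, 0]}}

```text
clock: 13.42
ee_pos: [0.6161, -0.0257, 0.0922]
ee_rot: [-179.4, -0.1, 83.7]
wrist_force: [-0.3, 0.4, -0.0]
width: 0.003
```

```bash
python3 - <<'E'
from h import *
s=sensors.get_state();print("tcp",tf(s["ee_pos"]),s["wrist_force"],s["width"])
E
```

```text
tcp [-0.0493 -0.1061  0.0922] [-0.3326  0.3625 -0.0333] 0.0031697200801476047
```

>>> {"api": "move_arm", "payload": {"targets": [0, 0.019, 0, -0.001, 0, 0, 0.018, 0, -0.002, 0, 0, 0.017, 0, 0.001, 0, 0, 0.015, 0, 0.005, 0, 0, 0.015, 0, 0.007, 0, 0, 0.012, 0, 0.01, 0, 0, 0.01, 0, 0.01, 0, 0, 0.008, 0, 0.011, 0, 0, 0, 0, 0, 0]}}

```text
clock: 14.55
ee_pos: [0.6316, 0.0875, 0.0536]
ee_rot: [-179.8, -0.0, 83.7]
wrist_force: [-0.0, -0.3, -0.3]
width: 0.004
```

```bash
python3 - <<'E'
from h import *
s=sensors.get_state();print("tcp",tf(s["ee_pos"]),s["wrist_force"],s["width"])
snap("wrist","pics/w12.png");snap("scene","pics/c12.png");crop("pics/c12.png","pics/c12c.png",190,145,370,290,4)
E
```

```text
tcp [ 0.0649 -0.1092  0.0536] [-0.0342 -0.3375 -0.3265] 0.004415829511839268
```

View pics/w12.png

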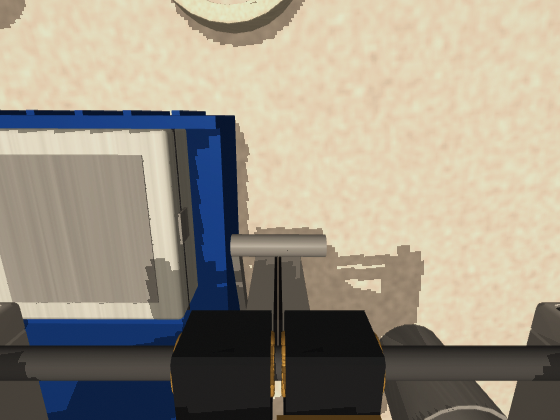

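View pics/c12c.png

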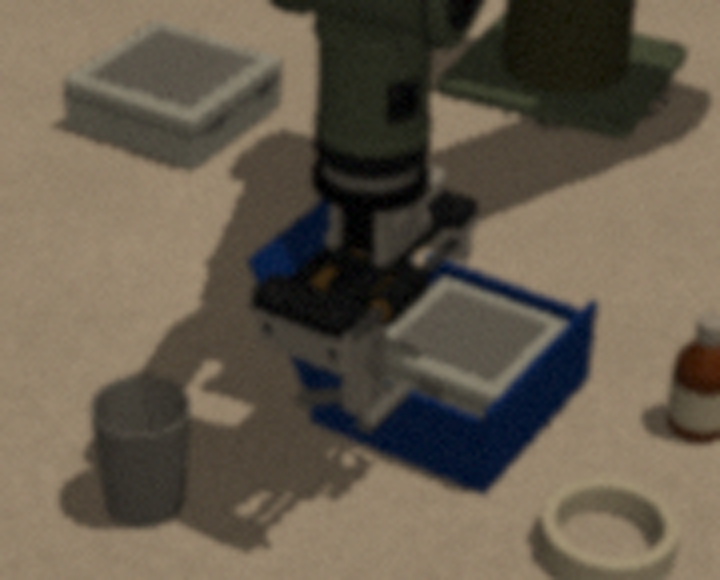

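The bar sits just in front of the finger at (278,245) and the flap is about two-thirds shut. Now I'll go over the bar and press it down.

>>> {"api": "move_arm", "payload": {"targets": [0, -0.015, 0, 0, 0, 0, 0, 0, -0.05, 0, 0, 0.02, 0, 0, 0, 0, 0.018, 0, 0, 0, 0, 0, 0, 0.02, 0, 0, 0, 0, 0.02, 0, 0, 0, 0, 0.015, 0, 0, 0, 0, 0.01, 0, 0, 0, 0, 0.005, 0, 0, 0, 0, 0, 0]}}

```text
clock: 15.9
ee_pos: [0.6353, 0.1087, 0.035]
ee_rot: [-179.9, 0.1, 83.7]
wrist_force: [-0.6, 0.1, 0.0]
width: 0.005
```

```bash
python3 - <<'E'
from h import *
s=sensors.get_state();print("tcp",tf(s["ee_pos"]),s["wrist_force"],s["width"])
E
```

```text
tcp [ 0.0864 -0.1105  0.035 ] [-0.6113  0.1062  0.0016] 0.005056824393128266
```

Now at z = 35 mm; the bar top when shut is at 32 mm. Pressing slightly further.

>>> {"api": "move_arm", "payload": {"targets": [0, 0, 0, 0.002, 0, 0, 0, 0, 0.002, 0, 0, 0, 0, 0.001, 0, 0, 0, 0, 0, 0]}}

```text
clock: 16.4
ee_pos: [0.6365, 0.1092, 0.032]
ee_rot: [179.9, 0.0, 83.7]
wrist_force: [-2.2, -1.6, 5.0]
width: 0.003
```

```bash
python3 - <<'E'
from h import *
s=sensors.get_state();print("tcp",tf(s["ee_pos"]),s["wrist_force"],s["width"])
snap("scene","pics/c13.png");crop("pics/c13.png","pics/c13c.png",190,145,370,290,4)
E
```

```text
tcp [ 0.0869 -0.1116  0.032 ] [-2.2425 -1.6002  5.0323] 0.003239206115632228
```

View pics/c13c.png

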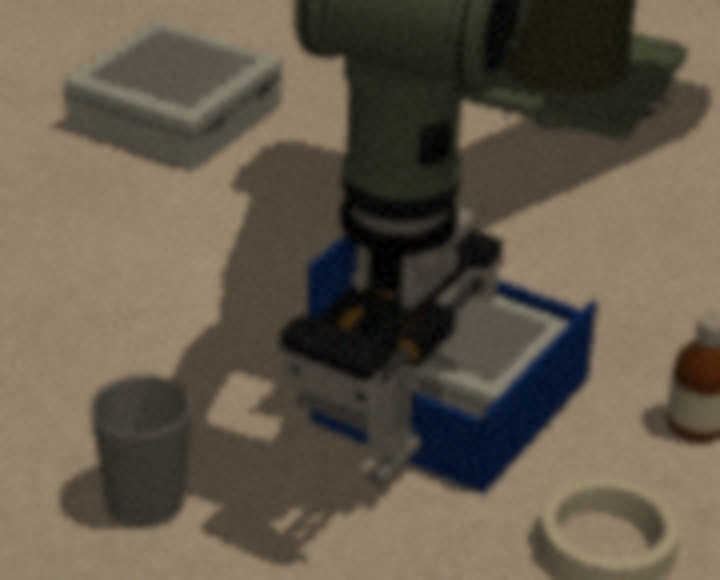

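>>> {"api": "move_arm", "payload": {"targets": [0, 0, 0, 0, 0, 0, 0, 0, -0.06, 0, 0, 0, 0, -0.06, 0, 0, 0, 0, -0.06, 0, 0, -0.04, -0.05, -0.02, 0, 0, -0.04, -0.05, 0, 0, 0, 0, 0, 0, 0, 0, 0, 0, 0, 0]}}

```text
clock: 17.45
ee_pos: [0.5333, 0.0441, 0.2297]
ee_rot: [179.9, -0.0, 83.7]
wrist_force: [0.1, 0.7, 0.1]
width: 0.006
```

```bash
python3 - <<'E'
from h import *
s=sensors.get_state();print("tcp",tf(s["ee_pos"]),s["wrist_force"],s["ee_pos"],s["ee_rot"])
snap("wrist","pics/w14.png");snap("side","pics/s14.png")
E
```

```text
tcp [ 0.011  -0.0162  0.2297] [0.1007 0.6882 0.1452] [0.5333 0.0441 0.2297] [179.9132  -0.0292  83.6739]
```

View pics/w14.png

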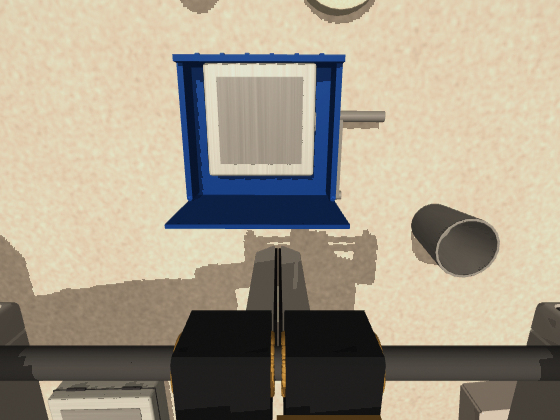

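View pics/s14.png

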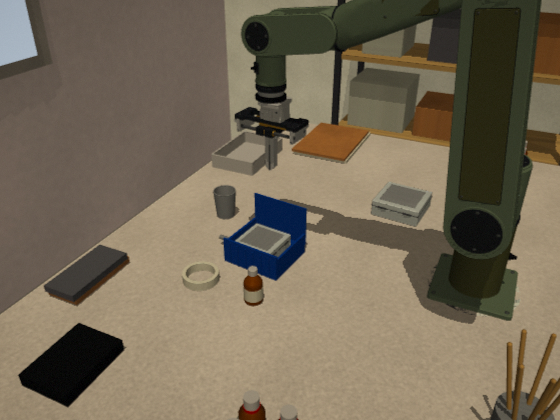

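The case sits in the tray against the back wall, with top corners (204,64), (315,64), (313,175), (207,175). The flap is up, its edge at row 227, and the bystanders have not moved. I'll check these numbers.

```bash
python3 - <<'E'
from h import *
s=sensors.get_state()
for n,u,v,z in [("c1",204,64,.066),("c2",315.5,64,.066),("c3",313,175,.066),("c4",207,175.5,.066),("flapL",165,226.5,.136),("flapR",350,226.5,.136),("bar",341,116,.026),("bar",385,116,.026)]: print(n,tf(atz("wrist",u,v,z,s)))
for q in (0,.05,.1):
    p=np.array([.516,.035])+-.11*np.sin(q)*np.array([np.cos(np.radians(83.7)),np.sin(np.radians(83.7))]); print(q,proj("wrist",np.append(p,.026+.11*np.cos(q)),s))
a=cv2.imread("pics/side0.png").astype(int);b=cv2.imread("pics/s14.png").astype(int)
for n,(x0,y0,x1,y1) in dict(can=(210,182,238,220),tape=(180,260,222,292),bottle=(240,262,266,306)).items(): print(n,abs(a-b)[y0:y1,x0:x1].mean())
E
```

```text
c1 [0.1394 0.0531 0.066 ]
c2 [ 0.1396 -0.0535  0.066 ]
c3 [ 0.0323 -0.0545  0.066 ]
c4 [0.0317 0.0567 0.066 ]
flapL [-0.0006  0.0811  0.136 ]
flapR [-0.0005 -0.0806  0.136 ]
bar [ 0.0915 -0.088   0.026 ]
bar [ 0.0915 -0.1371  0.026 ]
0 [257.8377 225.8965]
0.05 [257.9477 231.7645]
0.1 [258.0732 237.4377]
can 4.618107769423559
tape 5.759176587301587
bottle 4.180361305361306
```

Case centre is at x ≈ 0.085 and y ≈ 0, square to the wall. The flap is at about 0.005 rad and the bystanders are unmoved.

```bash
python3 - <<'E'
from h import *
print(r.job_done())
E
```

```text
the job is handed in; nothing more can be done
None
```

The paint case is in the tray, flat and square against the back wall, and the flap is shut. I handed the job in at about 17.5 s of the 72 s allowed; it reports no verdict.

**What I did**
- I folded the flap down from inside with the closed fingers. The tip stopped at 9.8 mm, which matches the full 14° ramp.
- I nudged the smaller case (about 108 mm; the look-alike measured about 145 mm) 24 mm sideways onto the tray's centreline.
- I pushed it up the ramp with both open fingers until the force rose from 4.4 N to 12 N at the back wall.
- I pushed the lever over and pressed the bar down to its shut height of 32 mm.

**Last checks, from the wrist and side cameras**
- **Case:** its centre is at tray x ≈ 85 mm and y within about 1 mm, its leading edge at 139.5 mm and square to the wall.
- **Flap:** about 0.005 rad from upright.
- **Bystanders:** the bottle, can and tape roll look unmoved against the first side picture.
- **Arm:** clear of everything, with wrist force under 1 N.

**Disagreements:** the scene and side cameras first put the case about 15 mm apart, so I used the wrist camera instead. During the push the case drifted about 5 mm toward the lever side, and I corrected that before it reached the wall.

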